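Tidy the bedside top by pushing the book and the plant into place

ROBOT

A 6-joint arm with a two-finger parallel gripper is mounted at the origin on the work surface. World frame = base frame: x ahead of the robot, y to its left, z up, the work surface at z = 0. Lengths are in m, angles in rad, forces in N, time in s.
With the tool pointing down it reaches from about 0.35 to 0.85 m from the base axis. Payload 8.1 kg.
Tool frame: the origin (TCP) lies at the very end of the fingers, on their centre line; the grasp point (between the pads) lies 19 mm behind it; z points along the fingers, y is the line along which they close (so a half turn about z gives the same grasp; the last joint's range is limited). The gripper opens to 93 mm and grips with 3 to 60 N. Pads are 15 mm wide; open, the fingers measure 128 mm over their backs; the gripper's body (75 mm by 188 mm) begins 65 mm behind the grasp point.
Start: joints at [-1.261, 0.13, 1.488, -0, 1.523, -0.085], TCP at [0.231, -0.554, 0.219] pointing down, gripper open.
Joint ranges: [-2.96, 2.96], [-0.89, 2.26], [0.02, 2.5], [-1.34, 4.48], [0, 2.73], [-2.66, 2.66]. Speed limits (rad/s): [2.39, 2.39, 2.79, 3.14, 3.14, 3.14].

INTERFACE

Orientations are given as a rotation vector (axis times angle).
In Python, from plant import robot, imaging gives the robot as it stands.
- The arm moves only by the tool jog_arm, never from a script. Its argument "rows" is a list of rows, each a list of 2 entries, a list of its own where there are three numbers: the shift along the tool's x, y, z each as a share of 0.2 m, from -1 to 1, then the turn, a rotation vector about the tool's x, y, z each as a share of pi/2 rad, from -1 to 1. A call has 1 to 5 rows; each row is the pose to reach, as a shift and turn from the pose commanded when the call began, along the tool's axes at that moment; what a row does not reach only later rows make up. A row lasts 1/10 s, in which the tool goes at most 50 mm and 8.59 degrees, less where a joint would pass 70% of its speed; a pose out of reach is approached as far as the arm can. A call with a number of a shift or a turn outside -1 to 1 is refused whole. A call with a gripper value outside its range is refused whole. "hand" is the closure, from -1 (fully open) to 1 (shut), set as the call begins (left out, the last holds). The fingers move at their own pace and stop on an object; "squeeze" is the grip in N (left out, the last holds). Time passes only in rows, so rows that repeat a pose let the fingers close. It gives the time, the measured TCP pose, the force, the opening and the grip force at its end, in the units of the state.
- robot.read_state(): the state, without advancing time (a new reading comes with each control period).
- imaging.read_camera(name): name is "side" or "top"; returns a dict with "frame" (384x512x3 uint8, red, green, blue), "vertical_fov" (degrees; the focal length in pixels is half the picture's height over the tangent of half this angle, whatever the lens; pixels are square), "cx", "cy" (the principal point, pixels), "R" (3x3) and "t" (3): a world point X has camera coordinates R X + t. Camera axes: x right, y down, z forward; pixel columns grow to the right and rows downward; lengths in m; the calibration is good to about 2 mm. A picture is of the moment at which its call begins. There is no depth.
- robot.close_job(): hands the job in; it is judged then, once.
The state is a dict: "t": time; "q": joint angles; "dq": joint speeds; "joint_torque": joint torques, N m; "tool_pos": TCP position; "orientation": TCP orientation; "force": force on the tool from outside, world axes, zero at the start; "wrist_torque": the same for the moment, N m; "opening": finger opening in m; "gripper_force": force on a finger pad.
Only numpy, scipy, OpenCV 4.12 (cv2) and the standard library are available. Lean on these libraries where they do the work, as an engineer would, in place of code of your own. Each camera call takes 0.05 s, during which the arm holds its last target. There are 200 camera calls.

TASK

Tidy the bedside top without picking anything up. With the fingertips, push the blue book along the table until its long edge lies flush against the wooden stop bar, with no corner of the book past the bar's ends, and gently push the terracotta pot with the succulent along the table until it stands centred on the round black mark. Do not pinch, lift or tip either of them, leave the other things where they are, and finish clear of everything.

Things in the scene. Friction and masses are not known exactly. Their poses are not given: they have to be found in the camera images.
- book: Loose hardback lying flat, blue with a yellow panel, 110 mm (its x) by 176 mm (its y, the long edges) by 24 mm thick, about 0.2 kg. Origin: centre of its underside, z up. It starts on the robot's side of the stop, 60 to 100 mm short of it, +x edge towards it, turned up to 0.25 rad from it and up to 25 mm off the bar's middle. It slides with dry friction and stops when the push stops.
- stop: Wooden stop bar fixed to the table, left or right, 24 mm (its x) by 280 mm (its y) by 30 mm high. Origin: centre of its underside, z up. The book belongs against its -x face (towards the robot), 12 mm from the origin: when flush, the book's origin is 67 mm from the bar's, in -x of the bar.
- pot: Loose round terracotta pot with a low green succulent, about 0.28 kg. Foot 60 mm across, belly 66 mm across from 12 to 24 mm up, rim 58 mm across at 52 mm; leaves inside the rim up to 77 mm high. Origin: centre of its underside. It starts on the robot's side of the mark, 110 to 180 mm from it (centres). It slides with dry friction, stops when the push stops; push it below 30 mm.
- mark: Round flat black mark on the table, 90 mm across, with a 12 mm yellow dot in its middle, flush with the top so that things slide over it. Origin at its centre. It lies on the other side (left or right) from the stop bar.
- clock: Leave alone: black twin-bell alarm clock, 112 mm across, 160 mm high, loose, beyond the work. Origin at the centre of its underside.
- tin: Leave alone: small round tin with green lid, 43 mm across, 18 mm high, loose, between the two work places. Origin at the centre of its underside.
- candle: Leave alone: amber glass candle jar, 69 mm across, 80 mm high, loose, beyond the work. Origin at the centre of its underside.
- mug: Leave alone: white mug, 76 mm across, 85 mm high, handle towards its +y, loose, beyond the work. Origin at the centre of its underside.
- case: Leave alone: grey spectacles case, 160 mm (its x) by 60 mm by 36 mm high, loose, at the far left. Origin at the centre of its underside.
- remote: Leave alone: black remote control, 160 mm (its x) by 45 mm by 20 mm high, loose, at the far right. Origin at the centre of its underside.
- cream: Leave alone: small blue cream jar with white lid, 48 mm across, 45 mm high, loose, near the robot in the middle. Origin at the centre of its underside.

How it is judged:
By the outcome, as a careful person would: the job done as asked, in the order asked, and still so for the second after the job is handed in, with the robot touching nothing.
It also fails if it takes over 64 s, if anything falls off the work surface, if the arm or the gripper's body presses on something with over 40 N, if the wrist force passes 120 N, or if a joint passes its speed limit or range.

## Working session

There is one attempt and no reset: what is moved stays moved. The work goes in short steps, Python scripts to look and compute and a tool call to move; the robot and the scene stay as the last step left them, time stands still between calls to the robot, and variables do not carry over. Pictures are saved under pics/ and viewed, at most 10 in all, crops included, and the job is handed in when it is done.

Besides the shell and the picture viewer there is one more tool, called after "Request:" by a JSON object that holds its "fn" and its "kwargs", one argument or row to a line. jog_arm: Moves the arm, as the interface text tells. Its arguments: {"type":"object","properties":{"rows":{"type":"array"},"hand":{"type":"number"},"squeeze":{"type":"number"}},"required":["rows"]}

```bash
mkdir -p pics; ls; python3 - <<'E'
from plant import robot, imaging
import cv2,numpy as np
s=robot.read_state();print({k:np.round(v,3) for k,v in s.items()})
for n in("top","side"):
    c=imaging.read_camera(n);np.savez(f"{n}0.npz",**c)
    cv2.imwrite(f"pics/{n}0.png",c["frame"][:,:,::-1])
    print(n,c["vertical_fov"],c["cx"],c["cy"],np.round(c["R"],3),c["t"], -c["R"].T@c["t"])
E
```

```text
pics
{'t': np.float64(0.0), 'q': array([-1.261,  0.131,  1.489, -0.   ,  1.523, -0.085]), 'dq': array([ 0.001, -0.   , -0.   ,  0.   , -0.   , -0.   ]), 'joint_torque': array([-0.0000e+00, -5.5983e+01, -4.9176e+01,  7.7000e-02,  3.6000e-02,
       -0.0000e+00]), 'tool_pos': array([ 0.231, -0.553,  0.218]), 'orientation': array([-3.079, -0.616,  0.   ]), 'force': array([-0.306, -0.299, -0.625]), 'wrist_torque': array([-0.047,  0.007, -0.001]), 'gripper_force': np.float64(0.0), 'opening': np.float64(0.093)}
top 55.85351288157244 252.0219832914227 191.37510779294408 [[-0.026 -0.999 -0.023]
 [-0.994  0.028 -0.104]
 [ 0.105  0.02  -0.994]] [0.03633739 0.58051966 1.04845339] [ 0.46822761 -0.00128164  1.10378406]
side 49.85177496178725 251.18587794534312 192.47755222789172 [[-0.93  -0.368 -0.008]
 [-0.176  0.463 -0.869]
 [ 0.324 -0.806 -0.495]] [0.56606736 0.14339776 1.04387284] [0.21345496 0.98379612 0.64594725]
```

View pics/top0.png

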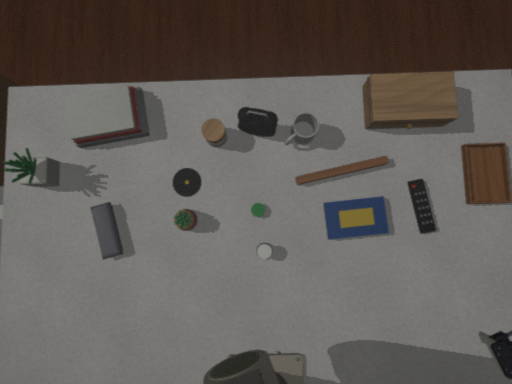

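View pics/side0.png

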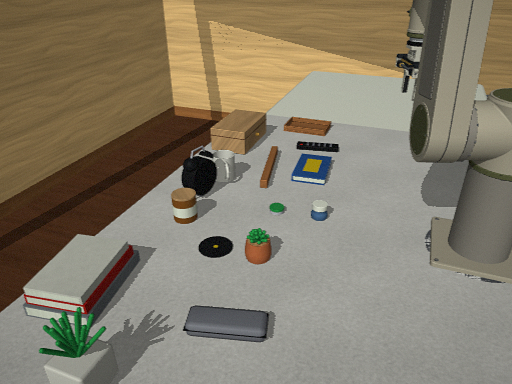

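The top view shows the book at (357,218), the bar at (342,171), the pot at (186,220), the mark at (187,182), the tin at (258,210) and the cream at (265,251). The side view shows the mark at (216,246) and the pot at (258,247). I'll measure these now.

```bash
cat > h.py <<'E'
import cv2,numpy as np
from plant import robot,imaging
def cam(n,save=None):
    c=imaging.read_camera(n)
    if save: cv2.imwrite(f"pics/{save}.png",c["frame"][:,:,::-1])
    return c
def cast(c,uv,z):
    f=192/np.tan(np.radians(c["vertical_fov"])/2)
    uv=np.atleast_2d(np.asarray(uv,float))
    d=np.c_[(uv[:,0]-c["cx"])/f,(uv[:,1]-c["cy"])/f,np.ones(len(uv))]@c["R"]
    o=-c["R"].T@c["t"]
    return (o+d*((z-o[2])/d[:,2])[:,None])[:,:2]
def proj(c,X):
    f=192/np.tan(np.radians(c["vertical_fov"])/2)
    p=np.atleast_2d(X)@c["R"].T+c["t"]
    return p[:,:2]/p[:,2:]*f+[c["cx"],c["cy"]]
def blob(c,lo,hi,box,close=0):
    x0,y0,x1,y1=[int(b) for b in box]
    h=cv2.cvtColor(c["frame"],cv2.COLOR_RGB2HSV)
    m=cv2.inRange(h,np.array(lo),np.array(hi));k=np.zeros_like(m);k[y0:y1,x0:x1]=m[y0:y1,x0:x1]
    if close:k=cv2.morphologyEx(k,cv2.MORPH_CLOSE,np.ones((close,close)))
    cs,_=cv2.findContours(k,cv2.RETR_EXTERNAL,cv2.CHAIN_APPROX_NONE)
    return max(cs,key=cv2.contourArea)[:,0,:] if cs else None
def rect(c,ct,z):
    w=cast(c,ct,z).astype(np.float32)
    (p,s,a)=cv2.minAreaRect(w*1000);return np.round(p,1),np.round(s,1),round(a,2)
def book(c,box=(290,180,420,260)): return blob(c,(100,90,30),(125,255,255),box,9)
E
python3 - <<'E'
from h import *
for n in("top","side"):
    c=dict(np.load(n+"0.npz"));h=cv2.cvtColor(c["frame"],cv2.COLOR_RGB2HSV)
    P=dict(top=dict(book=(335,222),yel=(357,218),bar=(342,171),pot=(195,223),leaf=(183,218),mark=(180,186),tin=(258,210)),
     side=dict(book=(300,172),bar=(268,170),pot=(258,252),leaf=(258,237),mark=(207,246),tin=(277,208)))[n]
    print(n,{k:h[v[1],v[0]].tolist() for k,v in P.items()})
c=dict(np.load("top0.npz"))
print("book",rect(c,book(c),.024))
b=blob(c,(0,90,30),(25,255,255),(290,150,395,190),3);print("bar",rect(c,b,.03))
m=blob(c,(0,0,0),(180,255,60),(165,160,210,200),7);print("mark",rect(c,m,0),cv2.minEnclosingCircle((cast(c,m,0)*1000).astype(np.float32)))
p=blob(c,(0,90,30),(20,255,255),(165,200,205,235),9);print("pot top px",cv2.boundingRect(p),cv2.minEnclosingCircle(p))
t=blob(c,(40,90,30),(85,255,255),(245,195,270,222));print("tin",rect(c,t,.018))
s=dict(np.load("side0.npz"))
p=blob(s,(0,90,30),(20,255,255),(235,225,285,270),3);print("pot side px",cv2.boundingRect(p))
m=blob(s,(0,0,0),(180,255,60),(190,225,240,265),5);print("mark side",rect(s,m,0))
print("book side",rect(s,book(s,(285,145,340,190)),.024))
a=cv2.resize(c["frame"][190:250,160:290],None,fx=6,fy=6,interpolation=cv2.INTER_CUBIC)
cv2.imwrite("pics/crop.png",a[:,:,::-1])
E
```

```text
top {'book': [111, 123, 89], 'yel': [24, 160, 118], 'bar': [12, 118, 97], 'pot': [11, 77, 56], 'leaf': [63, 86, 62], 'mark': [0, 6, 41], 'tin': [66, 115, 93]}
side {'book': [108, 184, 112], 'bar': [13, 155, 122], 'pot': [10, 167, 163], 'leaf': [68, 181, 97], 'mark': [0, 0, 11], 'tin': [68, 186, 115]}
book (array([ 495.9, -283.4]), array([107.6, 176.7]), 4.46)
bar (array([ 639.2, -248.3]), array([ 21.8, 276.5]), 11.45)
mark (array([619.5, 222.8]), array([82.2, 84.7]), 43.97) ((619.9419555664062, 222.3099822998047), 43.202152252197266)
pot top px (181, 210, 14, 20) ((185.0, 219.36842346191406), 9.837140083312988)
tin (array([527.5,   4.4]), array([36., 33.]), 88.47)
pot side px (245, 238, 26, 26)
mark side (array([619.1, 224.3]), array([86.4, 87. ]), 37.2)
book side (array([ 491.5, -258.9]), array([109.7, 219.4]), 4.36)
```

View pics/crop.png

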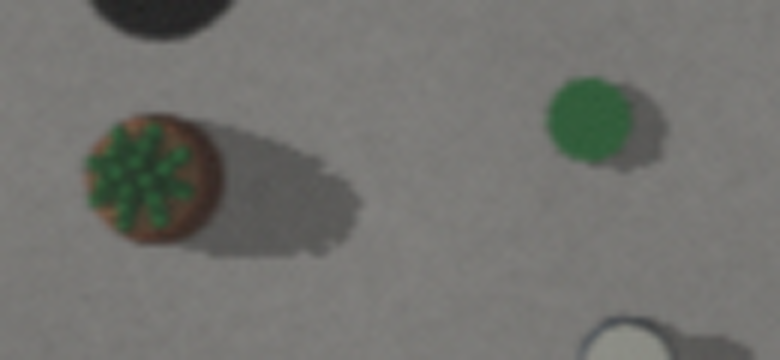

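The crop shows the pot's outline at columns 174–197 and rows 209–230, with the tin clear of it at about (258,210). Next I'll locate the pot by intersecting the bearings from both cameras and work out the first moves.

```bash
cat >> h.py <<'E'
from scipy.spatial.transform import Rotation as Ro
def potmask(c,box): return blob(c,(0,70,25),(95,255,255),box,3)
def bearing(c,ct):
    o=(-c["R"].T@c["t"])[:2];w=cast(c,ct,.02)-o;a=np.unwrap(np.arctan2(w[:,1],w[:,0]))
    return o,(a.max()+a.min())/2,a.max()-a.min()
def potpos(top,side,bt,bs):
    A=[];b=[]
    for c,bx in((top,bt),(side,bs)):
        o,a,w=bearing(c,potmask(c,bx));n=np.array([-np.sin(a),np.cos(a)]);A.append(n);b.append(n@o)
        print("width",np.round(w,4))
    return np.linalg.solve(A,b)
def plan(x,y,z,yaw):
    s=robot.read_state();R0=Ro.from_rotvec(s["orientation"])
    T=Ro.from_matrix(np.array([[np.cos(yaw),np.sin(yaw),0],[np.sin(yaw),-np.cos(yaw),0],[0,0,-1.]]))
    d=R0.inv().apply(np.array([x,y,z])-s["tool_pos"])/.2;r=(R0.inv()*T).as_rotvec()/(np.pi/2)
    print("shift",np.round(d,4),"turn",np.round(r,4),"pos",np.round(s["tool_pos"],4),"F",np.round(s["force"],1),"t",s["t"])
YAW=np.radians(11.45);BAR=np.array([.6392,-.2483])
BX=np.array([np.cos(YAW),np.sin(YAW)]);BY=np.array([-BX[1],BX[0]])
def barpt(a,b): return BAR+a*BX+b*BY
E
python3 - <<'E'
from h import *
c=dict(np.load("top0.npz"));s=dict(np.load("side0.npz"))
bt,bs=(165,200,205,240),(235,220,285,272)
for cc,b in((c,bt),(s,bs)): print(cv2.boundingRect(potmask(cc,b)))
p=potpos(c,s,bt,bs);print("pot",p)
print("check",proj(c,np.r_[p,.02]),proj(s,np.r_[p,.02]))
b=blob(s,(0,90,30),(25,255,255),(255,140,285,190),3);print("bar side",rect(s,b,.03))
g=barpt(-.243,-.006);print(g)
plan(*g,.12,YAW);plan(*g,.009,YAW)
E
```

```text
(175, 210, 22, 20)
(245, 228, 26, 36)
width 0.2589
width 0.0762
pot [0.50408926 0.2218361 ]
check [[185.70090031 219.23244369]] [[257.50018703 249.26320979]]
bar side (array([ 629.7, -220.4]), array([ 27.6, 322.8]), 11.54)
[ 0.40222719 -0.30241918]
shift [ 1.2744 -0.8271  0.49  ] turn [-0.0011  0.      0.1241] pos [ 0.2306 -0.5533  0.2177] F [ 1.1 -0.9  0.1] t 0.1
shift [ 1.2743 -0.8261  1.045 ] turn [-0.0011  0.      0.1241] pos [ 0.2306 -0.5533  0.2177] F [ 1.1 -0.9  0.1] t 0.1
```

Request:
{"fn": "jog_arm", "kwargs": {
  "rows": [
    [[0.95,-0.62,0.3],[0,0,0.124]],
    [[0.95,-0.62,0.3],[0,0,0.124]],
    [[0.95,-0.62,0.3],[0,0,0.124]],
    [[0.95,-0.62,0.3],[0,0,0.124]],
    [[0.95,-0.62,0.3],[0,0,0.124]]
  ],
  "hand": -1
}}

```text
t: 0.6
tool_pos: [0.3592, -0.3632, 0.1572]
orientation: [-3.124, -0.315, 0.001]
force: [-0.2, -0.5, -0.3]
opening: 0.093
gripper_force: 0.0
```

```bash
python3 -c "
from h import *
g=barpt(-.243,-.006)
plan(*g,.1,YAW);plan(*g,.009,YAW)"
```

```text
shift [ 0.2715 -0.2545  0.2863] turn [-0.0013  0.0002  0.0008] pos [ 0.3592 -0.3632  0.1572] F [-0.2 -0.5 -0.3] t 0.6
shift [ 0.2717 -0.2536  0.7413] turn [-0.0013  0.0002  0.0008] pos [ 0.3592 -0.3632  0.1572] F [-0.2 -0.5 -0.3] t 0.6
```

Request:
{"fn": "jog_arm", "kwargs": {
  "rows": [
    [[0.27,-0.25,0.2],[0,0,0]],
    [[0.27,-0.25,0.2],[0,0,0]],
    [[0.27,-0.25,0.45],[0,0,0]],
    [[0.27,-0.25,0.6],[0,0,0]],
    [[0.27,-0.25,0.66],[0,0,0]]
  ]
}}

```text
t: 1.1
tool_pos: [0.3993, -0.304, 0.0227]
orientation: [-3.121, -0.314, 0.007]
force: [0.1, -0.1, 0.7]
opening: 0.0927
gripper_force: 0.0
```

```bash
python3 -c "
from h import *
g=barpt(-.243,-.006)
plan(*g,.009,YAW)
c=cam('top','top1');print(rect(c,book(c),.024))"
```

```text
shift [ 0.0163 -0.0043  0.0684] turn [-0.0034  0.0024  0.0006] pos [ 0.3993 -0.304   0.0227] F [ 0.1 -0.1  0.7] t 1.1
(array([ 496. , -283.4]), array([107.9, 176.7]), 4.44)
```

View pics/top1.png

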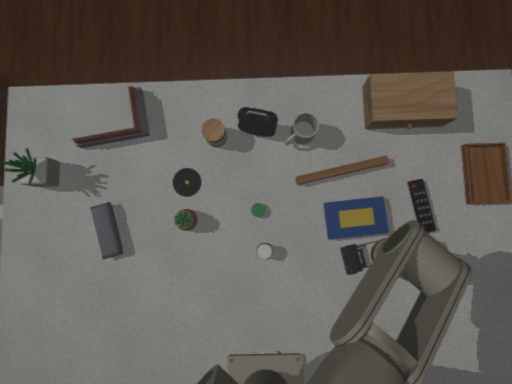

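The gripper is at about (370,255), just behind the book's near edge, and the book hasn't moved. I'll lower the fingertips and start the push.

Request:
{"fn": "jog_arm", "kwargs": {
  "rows": [
    [[0.01,0,0.035],[0,0,0]],
    [[0.02,0,0.065],[0,0,0]],
    [[0.06,0,0.065],[0,0,0]],
    [[0.1,0,0.065],[0,0,0]],
    [[0.14,0,0.065],[0,0,0]]
  ]
}}

```text
t: 1.65
tool_pos: [0.4303, -0.3015, 0.0147]
orientation: [3.125, 0.313, 0.002]
force: [-1.0, -0.8, 1.2]
opening: 0.0928
gripper_force: 0.7
```

Request:
{"fn": "jog_arm", "kwargs": {
  "rows": [
    [[0.03,0,0],[0,0,0]],
    [[0.06,0,0],[0,0,0]],
    [[0.09,0,0],[0,0,0]],
    [[0.12,0,0],[0,0,0]],
    [[0.15,0,0],[0,0,0]]
  ]
}}

```text
t: 2.15
tool_pos: [0.4586, -0.2949, 0.0136]
orientation: [-3.126, -0.314, 0.001]
force: [-1.9, -0.9, 1.5]
opening: 0.0928
gripper_force: 1.1
```

```bash
python3 -c "
from h import *
s=robot.read_state();d=s['tool_pos'][:2]-BAR;print('bar coords',d@BX,d@BY)
plan(*barpt(-.129,-.006),.009,YAW)
c=cam('top','top2');r=rect(c,book(c),.024);print(r);d=np.array(r[0])/1000-BAR;print(d@BX,d@BY)"
```

```text
bar coords -0.18625592663902607 -0.009773615074411882
shift [ 0.2863 -0.0188  0.0228] turn [-0.0002  0.0002  0.0001] pos [ 0.4586 -0.2949  0.0136] F [-1.9 -0.9  1.5] t 2.15
(array([ 518.2, -272.7]), array([106.8, 175.7]), 11.45)
-0.1234356060474813 0.00010563943864294454
```

Both fingers are on the edge and the book is now parallel to the bar, with 56 mm to go.

Request:
{"fn": "jog_arm", "kwargs": {
  "rows": [
    [[0.03,0,0],[0,0,0]],
    [[0.06,0,0],[0,0,0]],
    [[0.09,0,0],[0,0,0]],
    [[0.12,0,0],[0,0,0]],
    [[0.15,0,0],[0,0,0]]
  ]
}}

```text
t: 2.7
tool_pos: [0.4882, -0.2889, 0.0135]
orientation: [-3.126, -0.314, 0.0]
force: [-1.1, 0.2, -0.8]
opening: 0.093
gripper_force: 0.5
```

Request:
{"fn": "jog_arm", "kwargs": {
  "rows": [
    [[0.02,0,0],[0,0,0]],
    [[0.04,0,0],[0,0,0]],
    [[0.06,0,0],[0,0,0]],
    [[0.08,0,0],[0,0,0]],
    [[0.09,0,0],[0,0,0]]
  ]
}}

```text
t: 3.2
tool_pos: [0.5057, -0.2854, 0.0137]
orientation: [3.126, 0.314, 0.0]
force: [-1.1, 0.5, -0.1]
opening: 0.0933
gripper_force: 0.7
```

```bash
python3 -c "
from h import *
s=robot.read_state();d=s['tool_pos'][:2]-BAR;print('bar coords',d@BX,d@BY)
c=cam('top','top3');r=rect(c,book(c),.024);print(r);d=np.array(r[0])/1000-BAR;print(d@BX,d@BY)"
```

```text
bar coords -0.13817253546905597 -0.0099026212651447
(array([ 565.1, -263. ]), array([107.4, 175.2]), 11.43)
-0.07554342186049044 0.00030234683389613037
```

8.5 mm remains, so I'll go slowly and watch for the force to rise.

Request:
{"fn": "jog_arm", "kwargs": {
  "rows": [
    [[0.01,0,0],[0,0,0]],
    [[0.02,0,0],[0,0,0]],
    [[0.03,0,0],[0,0,0]],
    [[0.035,0,0],[0,0,0]],
    [[0.035,0,0],[0,0,0]]
  ]
}}

```text
t: 3.75
tool_pos: [0.5125, -0.2841, 0.0137]
orientation: [3.126, 0.314, 0.001]
force: [0.2, -0.4, -0.2]
opening: 0.0925
gripper_force: 0.1
```

Request:
{"fn": "jog_arm", "kwargs": {
  "rows": [
    [[0.003,0,0],[0,0,0]],
    [[0.006,0,0],[0,0,0]],
    [[0.009,0,0],[0,0,0]],
    [[0.01,0,0],[0,0,0]],
    [[0.01,0,0],[0,0,0]]
  ]
}}

```text
t: 4.25
tool_pos: [0.5142, -0.2837, 0.0137]
orientation: [3.126, 0.314, 0.0]
force: [-2.4, -0.9, 0.7]
opening: 0.093
gripper_force: 0.9
```

Request:
{"fn": "jog_arm", "kwargs": {
  "rows": [
    [[0.003,0,0],[0,0,0]],
    [[0.006,0,0],[0,0,0]],
    [[0.006,0,0],[0,0,0]]
  ]
}}

```text
t: 4.55
tool_pos: [0.515, -0.2835, 0.0136]
orientation: [-3.126, -0.314, 0.001]
force: [-4.3, -0.7, 3.5]
opening: 0.0928
gripper_force: 2.4
```

Request:
{"fn": "jog_arm", "kwargs": {
  "rows": [
    [[0.003,0,0],[0,0,0]],
    [[0.006,0,0],[0,0,0]],
    [[0.006,0,0],[0,0,0]]
  ]
}}

```text
t: 4.85
tool_pos: [0.5151, -0.2835, 0.0136]
orientation: [-3.126, -0.313, 0.004]
force: [-10.6, -1.0, 7.2]
opening: 0.0932
gripper_force: 5.3
```

Request:
{"fn": "jog_arm", "kwargs": {
  "rows": [
    [[0.003,0,0],[0,0,0]],
    [[0.006,0,0],[0,0,0]],
    [[0.006,0,0],[0,0,0]]
  ]
}}

```text
t: 5.15
tool_pos: [0.5152, -0.2835, 0.0135]
orientation: [-3.125, -0.313, 0.008]
force: [-16.2, -1.1, 10.7]
opening: 0.0924
gripper_force: 8.0
```

```bash
python3 -c "
from h import *
s=robot.read_state();d=s['tool_pos'][:2]-BAR;print('bar coords',d@BX,d@BY,s['wrist_torque'],s['force'])
c=cam('top','top4');r=rect(c,book(c),.024);print(r);d=np.array(r[0])/1000-BAR;print(d@BX,d@BY)
b=blob(c,(0,90,30),(25,255,255),(290,150,395,190),3);print('bar',rect(c,b,.03))
cv2.imwrite('pics/c4.png',cv2.resize(c['frame'][140:270,280:410],None,fx=4.5,fy=4.5,interpolation=cv2.INTER_CUBIC)[:,:,::-1])"
```

```text
bar coords -0.12855444883531789 -0.009826053773380472 [-0.33927111  2.7707796  -0.06107072] [-16.2135007   -1.11574279  10.71066039]
(array([ 573.5, -258.3]), array([106.3, 169.5]), 11.43)
-0.06637758628180915 0.003241302115042705
bar (array([ 639.1, -248.3]), array([ 21.9, 276.4]), 11.53)
```

View pics/c4.png

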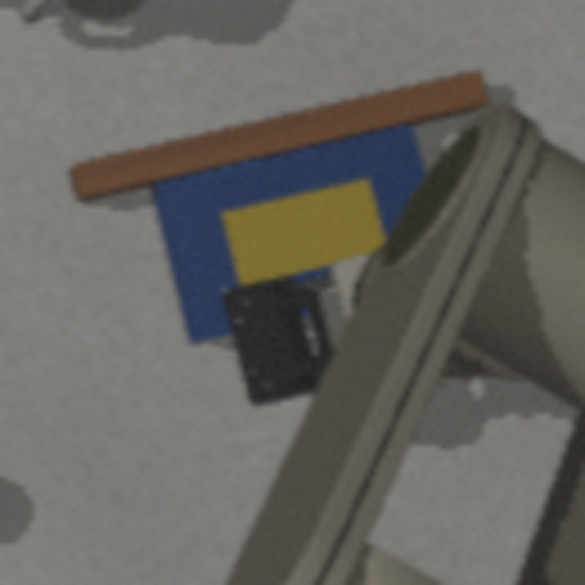

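The crop shows the book's long edge lying along the bar at crop (155,180)–(412,125), inside the bar's ends at (75,180) and (485,88). The push force is balanced, with almost no yaw moment. Now I'll back off, then lift.

Request:
{"fn": "jog_arm", "kwargs": {
  "rows": [
    [[-0.05,0,0],[0,0,0]],
    [[-0.15,0,0],[0,0,0]],
    [[-0.2,0,-0.15],[0,0,0]],
    [[-0.25,0,-0.4],[0,0,0]],
    [[-0.3,0,-0.6],[0,0,0]]
  ]
}}

```text
t: 5.7
tool_pos: [0.4587, -0.2947, 0.1351]
orientation: [-3.126, -0.314, -0.002]
force: [-0.3, -0.1, 0.1]
opening: 0.0931
gripper_force: 0.0
```

```bash
python3 -c "
from h import *
plan(.43,.2,.13,.012)"
```

```text
shift [ 0.3515 -2.4526  0.0261] turn [-1.000e-04 -6.000e-04  1.198e-01] pos [ 0.4587 -0.2947  0.1351] F [-0.3 -0.1  0.1] t 5.7
```

Request:
{"fn": "jog_arm", "kwargs": {
  "rows": [
    [[0.14,-1,0],[0,0,0.12]],
    [[0.14,-1,0],[0,0,0.12]],
    [[0.14,-1,0],[0,0,0.12]],
    [[0.14,-1,0],[0,0,0.12]],
    [[0.14,-1,0],[0,0,0.12]]
  ],
  "hand": 0.14
}}

```text
t: 6.2
tool_pos: [0.4463, -0.0883, 0.1334]
orientation: [-3.139, -0.026, -0.002]
force: [1.1, -0.5, -0.5]
opening: 0.0574
gripper_force: 0.0
```

```bash
python3 -c "
from h import *
plan(.43,.2,.13,.012)"
```

```text
shift [-0.0581 -1.4424  0.0204] turn [-0.0015 -0.0007  0.0028] pos [ 0.4463 -0.0883  0.1334] F [ 1.1 -0.5 -0.5] t 6.2
```

Request:
{"fn": "jog_arm", "kwargs": {
  "rows": [
    [[-0.04,-1,0],[0,0,0]],
    [[-0.04,-1,0],[0,0,0]],
    [[-0.04,-1,0],[0,0,0]],
    [[-0.04,-1,0],[0,0,0]],
    [[-0.04,-1,0],[0,0,0]]
  ]
}}

```text
t: 6.7
tool_pos: [0.4359, 0.1118, 0.1338]
orientation: [-3.139, -0.028, -0.002]
force: [1.4, -0.9, -0.3]
opening: 0.0401
gripper_force: 0.0
```

```bash
python3 -c "
from h import *
c=cam('top');s=cam('side');r=rect(c,book(c,(290,165,420,260)),.024);print(r);d=np.array(r[0])/1000-BAR;print(d@BX,d@BY)
try: print('pot',potpos(c,s,(165,200,205,240),(235,220,285,272)))
except Exception as e: print(e)
plan(.432,.221,.13,.012)"
```

```text
(array([ 574.3, -261.4]), array([107.2, 175.8]), 11.45)
-0.0662088970418144 4.41871749272491e-05
width 0.2234
width 0.0789
pot [0.50649213 0.21249773]
shift [-0.0134 -0.5685  0.0179] turn [ 0.     -0.0004  0.0019] pos [0.4364 0.1074 0.1336] F [ 0.2 -0.7 -0.3] t 6.8
```

Request:
{"fn": "jog_arm", "kwargs": {
  "rows": [
    [[-0.03,-0.57,0],[0,0,0]],
    [[-0.03,-0.57,0],[0,0,0]],
    [[-0.03,-0.57,0.2],[0,0,0]],
    [[-0.03,-0.57,0.45],[0,0,0]],
    [[-0.03,-0.57,0.55],[0,0,0]]
  ]
}}

```text
t: 7.3
tool_pos: [0.4269, 0.218, 0.0191]
orientation: [3.139, 0.016, -0.008]
force: [-0.0, -0.5, -0.7]
opening: 0.0402
gripper_force: 0.0
```

```bash
python3 -c "
from h import *
c=cam('top','top5');s=cam('side','side5')
try: print('pot',potpos(c,s,(165,200,205,240),(235,220,285,272)))
except Exception as e: print(e)
plan(.432,.2215,.011,.013)
a=np.hstack([cv2.resize(i['frame'][y:y+100,x:x+100],None,fx=4,fy=4) for i,x,y in((c,135,160),(s,200,190))])
cv2.imwrite('pics/c5.png',a[:,:,::-1])"
```

```text
width 0.2554
width 0.0789
pot [0.50347158 0.22044807]
shift [ 0.0282 -0.02    0.0432] turn [ 0.0018  0.0044 -0.0023] pos [0.4265 0.2175 0.0197] F [-0.7 -1.2 -0.2] t 7.4
```

View pics/c5.png

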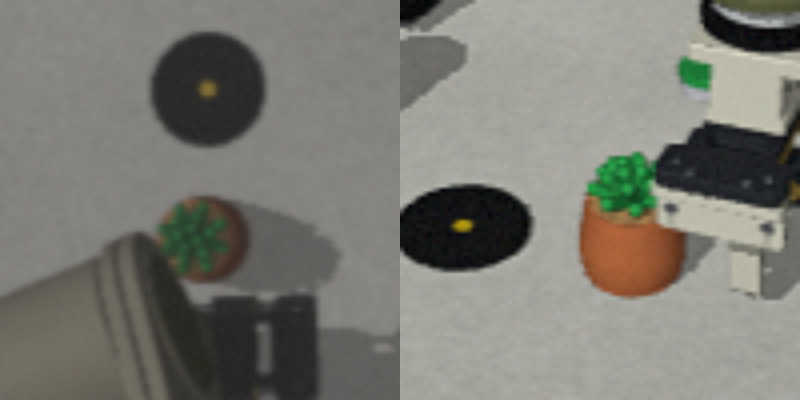

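The crops show the mark at crop (208,90) in the top view and the pot in the open in front of the gripper. One finger is visible in the side view at crop (745,275). I'll check that finger against its projection before pushing.

```bash
python3 -c "
from h import *
s=dict(np.load('side0.npz'));c=dict(np.load('top0.npz'))
p=robot.read_state()['tool_pos']
for dy in(-.029,.029): print(proj(s,p+[0,dy,0]))
for y in(-.094,.094): print(proj(c,p+[0,y,.1]))"
```

```text
[[291.69047228 248.54972758]]
[[284.56651441 262.63608186]]
[[214.62723284 246.09794602]]
[[145.36129488 247.83339545]]
```

Request:
{"fn": "jog_arm", "kwargs": {
  "rows": [
    [[0,-0.01,0.02],[0,0,0]],
    [[0.01,-0.02,0.04],[0,0,0]],
    [[0.03,-0.02,0.04],[0,0,0]],
    [[0.06,-0.02,0.04],[0,0,0]],
    [[0.09,-0.02,0.04],[0,0,0]]
  ]
}}

```text
t: 7.9
tool_pos: [0.4483, 0.2249, 0.0166]
orientation: [-3.141, -0.018, -0.003]
force: [-0.6, -0.3, 1.1]
opening: 0.0398
gripper_force: 0.0
```

Request:
{"fn": "jog_arm", "kwargs": {
  "rows": [
    [[0.01,0.008,0.01],[0,0,0]],
    [[0.03,0.01,0.02],[0,0,0]],
    [[0.05,0.01,0.02],[0,0,0]],
    [[0.075,0.01,0.02],[0,0,0]],
    [[0.1,0.01,0.02],[0,0,0]]
  ]
}}

```text
t: 8.4
tool_pos: [0.4673, 0.2229, 0.0116]
orientation: [-3.142, -0.018, 0.0]
force: [-0.2, 0.3, -0.3]
opening: 0.0403
gripper_force: 0.0
```

Request:
{"fn": "jog_arm", "kwargs": {
  "rows": [
    [[0.025,0,0],[0,0,0]],
    [[0.05,0,0],[0,0,0]],
    [[0.075,0,0],[0,0,0]],
    [[0.1,0,0],[0,0,0]],
    [[0.125,0,0],[0,0,0]]
  ]
}}

```text
t: 8.9
tool_pos: [0.4922, 0.2232, 0.0116]
orientation: [3.141, 0.018, -0.0]
force: [-1.5, 0.2, 0.9]
opening: 0.04
gripper_force: 1.0
```

Request:
{"fn": "jog_arm", "kwargs": {
  "rows": [
    [[0.025,0,0],[0,0,0]],
    [[0.05,0,0],[0,0,0]],
    [[0.075,0,0],[0,0,0]],
    [[0.1,0,0],[0,0,0]],
    [[0.125,0,0],[0,0,0]]
  ]
}}

```text
t: 9.4
tool_pos: [0.5174, 0.2235, 0.0116]
orientation: [-3.142, -0.018, 0.0]
force: [-2.2, 0.4, 0.3]
opening: 0.04
gripper_force: 0.9
```

Request:
{"fn": "jog_arm", "kwargs": {
  "rows": [
    [[0.025,0,0],[0,0,0]],
    [[0.05,0,0],[0,0,0]],
    [[0.075,0,0],[0,0,0]],
    [[0.1,0,0],[0,0,0]],
    [[0.11,0,0],[0,0,0]]
  ]
}}

```text
t: 9.9
tool_pos: [0.5396, 0.2237, 0.0117]
orientation: [-3.142, -0.018, -0.001]
force: [-2.0, 0.3, 0.5]
opening: 0.0403
gripper_force: 0.8
```

```bash
python3 -c "
from h import *
c=cam('top','top6');s=cam('side','side6')
bt,bs=(165,170,210,225),(200,215,275,272)
for cc,b in((c,bt),(s,bs)): print(cv2.boundingRect(potmask(cc,b)))
print('pot',potpos(c,s,bt,bs));print(robot.read_state()['tool_pos'])
a=np.hstack([cv2.resize(i['frame'][y:y+100,x:x+100],None,fx=4,fy=4) for i,x,y in((c,135,140),(s,180,190))])
cv2.imwrite('pics/c6.png',a[:,:,::-1])"
```

```text
(183, 180, 12, 13)
(212, 240, 28, 18)
width 0.1277
width 0.0798
pot [0.5986843  0.20771822]
[0.53947866 0.22370829 0.01166855]
```

View pics/c6.png

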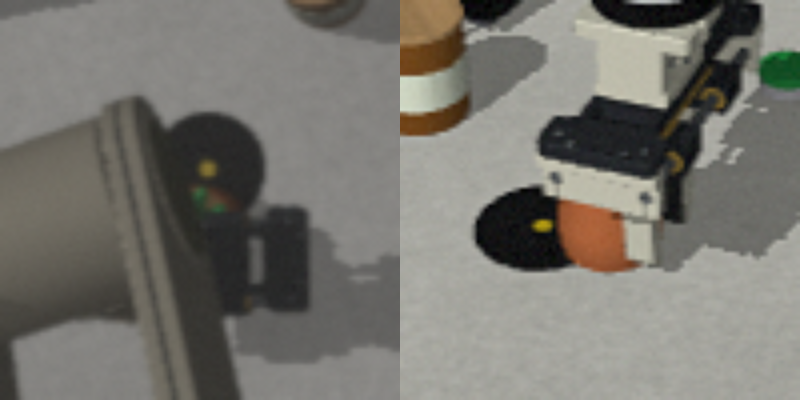

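The pot sits in the cradle, its left edge at side crop x≈555 and the mark's dot at (543,226). I'll push to about 5 mm short, retreat and measure.

Request:
{"fn": "jog_arm", "kwargs": {
  "rows": [
    [[0.025,0,0],[0,0,0]],
    [[0.05,0,0],[0,0,0]],
    [[0.075,0,0],[0,0,0]],
    [[0.1,0,0],[0,0,0]],
    [[0.12,0,0],[0,0,0]]
  ]
}}

```text
t: 10.5
tool_pos: [0.5635, 0.224, 0.0116]
orientation: [3.142, 0.018, 0.0]
force: [-0.6, 0.3, 0.7]
opening: 0.0399
gripper_force: 0.8
```

Request:
{"fn": "jog_arm", "kwargs": {
  "rows": [
    [[0.02,0,0],[0,0,0]],
    [[0.04,0,0],[0,0,0]],
    [[0.06,0,0],[0,0,0]],
    [[0.075,0,0],[0,0,0]],
    [[0.08,0,0],[0,0,0]]
  ]
}}

```text
t: 11.0
tool_pos: [0.5793, 0.2242, 0.0116]
orientation: [-3.142, -0.018, -0.0]
force: [-1.6, -0.5, -0.7]
opening: 0.0398
gripper_force: 0.8
```

Request:
{"fn": "jog_arm", "kwargs": {
  "rows": [
    [[-0.05,0,0],[0,0,0]],
    [[-0.15,0,0],[0,0,0]],
    [[-0.3,0,0],[0,0,0]],
    [[-0.45,0,0],[0,0,0]],
    [[-0.5,0,0],[0,0,0]]
  ]
}}

```text
t: 11.5
tool_pos: [0.4757, 0.2229, 0.011]
orientation: [3.141, 0.019, -0.003]
force: [1.0, -0.1, -0.4]
opening: 0.04
gripper_force: 0.0
```

```bash
python3 -c "
from h import *
c=cam('top','top7');s=cam('side','side7')
bt,bs=(165,160,210,215),(190,205,275,272)
for cc,b in((c,bt),(s,bs)): print(cv2.boundingRect(potmask(cc,b)))
print('pot',potpos(c,s,bt,bs));print(robot.read_state()['tool_pos'])
a=np.hstack([cv2.resize(i['frame'][y:y+100,x:x+100],None,fx=4,fy=4) for i,x,y in((c,135,140),(s,180,190))])
cv2.imwrite('pics/c7.png',a[:,:,::-1])"
```

```text
(173, 173, 24, 22)
(205, 220, 27, 35)
width 0.2406
width 0.078
pot [0.6116534  0.22363796]
[0.47781809 0.22319066 0.01171167]
```

View pics/c7.png

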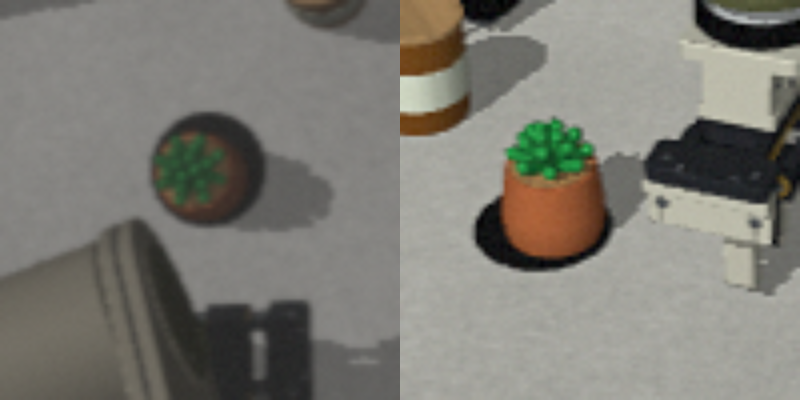

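The pot now stands on the mark, slightly short in +x (top crop (200,178) against the mark at (208,168)). I'll refine the mark centre with the same two-view method.

```bash
python3 -c "
from h import *
A=[];b=[]
for n,bm,bd in(('top',(165,160,210,200),(180,176,194,189)),('side',(190,225,240,265),(208,240,224,252))):
    c=dict(np.load(n+'0.npz'));m=blob(c,(0,0,0),(180,255,60),bm,7)
    o,a,w=bearing(c,m);q=np.array([-np.sin(a),np.cos(a)]);A.append(q);b.append(q@o)
    d=blob(c,(15,90,60),(40,255,255),bd);print(n,cast(c,d.mean(0),0),cast(c,cv2.fitEllipse(m)[0],0))
print(np.linalg.solve(A,b))
print(robot.read_state()['tool_pos'])"
```

```text
top [[0.6208732  0.22270674]] [[0.61980566 0.22255297]]
side [[0.61945491 0.22361672]] [[0.61852791 0.22574648]]
[0.61981265 0.22264113]
[0.47781809 0.22319066 0.01171167]
```

Request:
{"fn": "jog_arm", "kwargs": {
  "rows": [
    [[0.15,0.006,0],[0,0,0]],
    [[0.3,0.006,0],[0,0,0]],
    [[0.4,0.006,0],[0,0,0]],
    [[0.45,0.006,0],[0,0,0]],
    [[0.48,0.006,0],[0,0,0]]
  ]
}}

```text
t: 12.1
tool_pos: [0.5764, 0.2228, 0.0117]
orientation: [-3.141, -0.017, -0.001]
force: [-0.3, -0.1, -0.3]
opening: 0.04
gripper_force: 0.0
```

Request:
{"fn": "jog_arm", "kwargs": {
  "rows": [
    [[0.01,0,0],[0,0,0]],
    [[0.02,0,0],[0,0,0]],
    [[0.03,0,0],[0,0,0]],
    [[0.04,0,0],[0,0,0]],
    [[0.05,0,0],[0,0,0]]
  ]
}}

```text
t: 12.6
tool_pos: [0.5845, 0.2231, 0.0115]
orientation: [3.141, 0.018, -0.001]
force: [-1.1, -0.4, -0.3]
opening: 0.04
gripper_force: 0.6
```

```bash
python3 -c "
from h import *
plan(.5868,.2232,.0117,.0115)"
```

```text
shift [ 0.0115 -0.0005 -0.0012] turn [0.0001 0.0004 0.0002] pos [0.5845 0.2231 0.0115] F [-1.1 -0.4 -0.3] t 12.6
```

Request:
{"fn": "jog_arm", "kwargs": {
  "rows": [
    [[0.004,0,0],[0,0,0]],
    [[0.006,0,0],[0,0,0]],
    [[0.006,0,0],[0,0,0]]
  ]
}}

```text
t: 12.9
tool_pos: [0.5861, 0.2231, 0.0116]
orientation: [3.141, 0.018, -0.0]
force: [-0.9, 0.1, -0.7]
opening: 0.0401
gripper_force: 0.5
```

Request:
{"fn": "jog_arm", "kwargs": {
  "rows": [
    [[-0.05,0,0],[0,0,0]],
    [[-0.15,0,0],[0,0,0]],
    [[-0.3,0,0],[0,0,0]],
    [[-0.45,0,0],[0,0,0]],
    [[-0.55,0,-0.2],[0,0,0]]
  ]
}}

```text
t: 13.4
tool_pos: [0.4692, 0.22, 0.0462]
orientation: [3.138, 0.018, -0.017]
force: [-0.8, 0.2, 0.0]
opening: 0.0399
gripper_force: 0.0
```

Request:
{"fn": "jog_arm", "kwargs": {
  "rows": [
    [[-0.15,0.2,-0.3],[0,0,0]],
    [[-0.2,0.4,-0.5],[0,0,0]],
    [[-0.2,0.8,-0.6],[0,0,0]],
    [[-0.2,0.8,-0.6],[0,0,0]],
    [[-0.2,0.8,-0.6],[0,0,0]]
  ]
}}

```text
t: 13.9
tool_pos: [0.4388, 0.0582, 0.1747]
orientation: [3.14, 0.014, 0.009]
force: [0.9, 0.9, -1.1]
opening: 0.0394
gripper_force: 0.0
```

```bash
python3 -c "
from h import *
c=cam('top','top8');s=cam('side','side8')
bt,bs=(165,160,210,215),(190,205,275,272)
for cc,b in((c,bt),(s,bs)): print(cv2.boundingRect(potmask(cc,b)))
print('pot',potpos(c,s,bt,bs));print(robot.read_state()['tool_pos'])
r=rect(c,book(c,(290,165,420,260)),.024);print(r);d=np.array(r[0])/1000-BAR;print(d@BX,d@BY)
t=blob(c,(40,90,30),(85,255,255),(245,195,270,222));print('tin',rect(c,t,.018))"
```

```text
(174, 170, 23, 23)
(202, 219, 28, 35)
width 0.232
width 0.0802
pot [0.61845066 0.22325491]
[0.43864093 0.06009824 0.17295106]
(array([ 574.4, -261.4]), array([107.4, 175.9]), 11.43)
-0.06611088721053279 2.433590362860975e-05
tin (array([527.5,   4.4]), array([36. , 36.1]), 43.5)
```

View pics/top8.png

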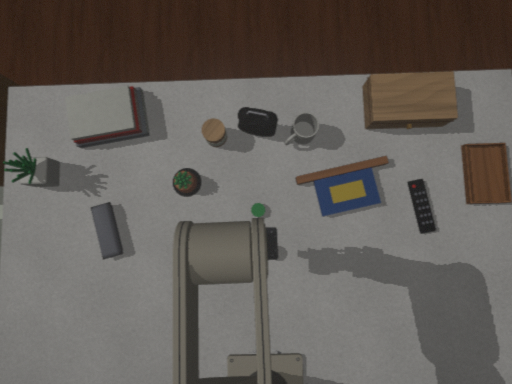

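The picture shows the pot centred on the mark at about (187,182). The book at (347,192) lies flush along the bar, the other things haven't moved, and the arm is raised clear. I'll hand it in.

```bash
python3 -c "
from plant import robot
print(robot.close_job())"
```

```text
the job is handed in; nothing more can be done
None
```

I handed the job in at about 14 s: the book lies flush against the stop bar within its ends, the pot stands within about 2 mm of the mark's centre by camera measurement, the other things look undisturbed, and the arm finished clear.

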